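# Make up two engine service kits

### The job

Make up two engine service kits from the parts on the bench: put the white oil filter, the piston and the brass bush into the blue tray, and the orange oil filter and the thermostat housing into the red tray, each standing upright on the floor of a compartment of its own. Leave the black oil filter, the gold rocker arm and the socket where they are on the bench.

Things in the scene. Friction and masses are not known exactly. Their poses are not given: they have to be found in the camera images.
- filter_white_mid (a point): White spin-on oil filter: upright round can, 56 mm across, 76 mm tall, thin black band at its foot, small steel disc on top. Point at its centre, half-way up; z along its axis, up. Loose, about 0.2 kg. Goes into the blue tray.
- piston_mid (a point): Engine piston standing crown up: silvery aluminium cylinder, 54 mm across, 58 mm tall, three dark ring grooves, dark gudgeon-pin bore, two dark round marks on the crown. Loose, about 0.3 kg. Point at its centre, half-way up; z along its axis, up. Goes into the blue tray.
- bush_mid (a point): Brass bush: upright yellow-brass tube, 42 mm outside, 30 mm bore, 60 mm tall. Loose, about 0.25 kg. Point at its centre, half-way up; z along its axis, up. Goes into the blue tray.
- filter_orange_mid (a point): Orange spin-on oil filter: upright round can, 56 mm across, 64 mm tall, thin black band at its foot, small steel disc on top. Point at its centre, half-way up; z along its axis, up. Loose, about 0.2 kg. Goes into the red tray.
- housing_mid (a point): Aluminium thermostat housing: two-bolt flange (64 x 42 mm, 10 mm thick, long along its own x) lying at the foot, upright round neck 40 mm across above it, dark mouth on top, 70 mm tall in all. Loose, about 0.22 kg. Point at its centre, half-way up; z along its axis, up. Goes into the red tray.
- tray_blue: Fixed kit tray, 244 x 92 mm, blue floor, white rim and ribs. Three open compartments in a row along its x, centred at x = -80, 0, +80 mm, each 76 (x) by 84 mm (y) inside. Floor 3 mm above the bench; rim and ribs 4 mm thick, 6 mm above the floor. Origin: tray's centre, on the bench. Finger room is tight along x, ample across (y). The two trays differ only in colour, may swap sides.
- tray_red: Fixed kit tray, 244 x 92 mm, red floor, white rim and ribs. Three open compartments in a row along its x, centred at x = -80, 0, +80 mm, each 76 (x) by 84 mm (y) inside. Floor 3 mm above the bench; rim and ribs 4 mm thick, 6 mm above the floor. Origin: tray's centre, on the bench. Finger room is tight along x, ample across (y). The two trays differ only in colour, may swap sides.
- filter_black_mid (a point): Black spin-on oil filter: upright round can, 56 mm across, 70 mm tall, thin black band at its foot, small steel disc on top. Point at its centre, half-way up; z along its axis, up. Loose, about 0.2 kg. Not wanted: stays where it is.
- rocker_mid (a point): Gold rocker arm with steel roller, lying flat, 65 x 34 mm, 22 mm tall. Point at its centre, half-way up. Loose. Not wanted: stays where it is.
- socket_mid (a point): Steel wrench socket standing upright with a square black hole on top, 38 mm across, 48 mm tall. Point at its centre, half-way up. Loose. Not wanted: stays where it is.
Things that resemble listed ones, but are neither listed nor needed, are in the scene too. What is shaped like the part that bears bush_mid but pink or purple is not meant.

How it is judged:
By the outcome, as a careful person would: the job done as asked, in the order asked, and still so for the second after the job is handed in, with the robot touching nothing.
It also fails if it takes over 128 s, if anything falls off the work surface, if the arm or the gripper's body presses on something with over 40 N, if the wrist force passes 120 N, or if a joint passes its speed limit or range.

### The arm

A 6-joint arm with a two-finger parallel gripper is mounted at the origin on the work surface. World frame = base frame: x ahead of the robot, y to its left, z up, the work surface at z = 0. Lengths are in m, angles in degrees, forces in N, time in s.
With the tool pointing down it reaches from about 0.375 to 0.9 m from the base axis. Payload 3.1 kg.
Tool frame: the origin (TCP) lies at the very end of the fingers, on their centre line; the grasp point (between the pads) lies 19 mm behind it (bot.tcp_to_grasp is the distance from the TCP to the grasp point, in m); z points along the fingers, y is the direction in which the jaws open and shut (so a half turn about z gives the same grasp; the last joint's range is limited). The gripper opens to 87 mm and grips with 3 to 60 N. Pads are 19 mm wide; open, the fingers measure 117 mm over their backs; the gripper's body (75 mm by 190 mm) begins 51 mm behind the grasp point.
Start: joints at [64.83, 30.224, 82.088, -0, 67.689, -10.227], TCP at [0.161, 0.604, 0.223] pointing down, gripper open.
Joint ranges: [-176.69, 176.69], [-43.24, 126.21], [12.49, 139.97], [-82, 262], [0, 151.66], [-163.58, 163.58]. Speed limits (degrees/s): [159.86, 159.86, 180, 180, 180, 180].

### API

Orientations are given as a 3x3 rotation matrix whose columns are the frame's x, y, z axes.
In Python, from rig import telemetry, eyes, order, bot gives the robot as it stands. The module is installed in compiled form; this text tells all that it offers.
- The arm moves only by the tool servo_tool, never from a script. Its argument "targets" is a list of rows, each a list of 2 entries, a list of its own where there are three numbers: the shift along the tool's x, y, z in m, then the turn, a rotation vector about the tool's x, y, z in rad. In form: [[[tx, ty, tz], [wx, wy, wz]], ...]. A call has 1 to 12 rows; each row is the pose to reach, as a shift and turn from the pose commanded when the call began, along the tool's axes at that moment; what a row does not reach only later rows make up. A row lasts 1/8 s, in which the tool goes at most 62.5 mm and 10.7 degrees, less where a joint would pass 70% of its speed; a pose out of reach is approached as far as the arm can. A call with a gripper value outside its range is refused whole. "gripper" is the finger opening in m, from 0 to 0.087, set as the call begins (left out, the last holds). The fingers move at their own pace and stop on an object; the grip force is fixed at half the most. Time passes only in rows, so rows that repeat a pose let the fingers close. It gives the time, the measured TCP pose, the force and the opening at its end, in the units of the state.
- telemetry.read_state(): the state, without advancing time (a new reading comes with each control period).
- eyes.capture(name): name is "side" or "top"; returns a dict with "pixels" (384x512x3 uint8, blue, green, red), "intrinsics" (3x3 intrinsics, pixels), "extrinsics" (4x4, takes a point from camera to world coordinates). Camera axes: x right, y down, z forward; pixel columns grow to the right and rows downward; lengths in m; the calibration is good to about 2 mm. A picture is of the moment at which its call begins. There is no depth.
- order.hand_in(): hands the job in, once; it reports no verdict.
The state is a dict: "time_s": time; "joint_positions": joint angles; "qvel": joint speeds; "tau": joint torques, N m; "position": TCP position; "tcp_rot": TCP orientation; "force": force on the tool from outside, world axes, zero at the start; "moment": the same for the moment, N m; "opening": opening from 0.0 (shut) to 1.0 (fully open).
Only numpy, scipy, OpenCV 4.12 (cv2) and the standard library are available. Lean on these libraries where they do the work, as an engineer would, in place of code of your own. Each camera call takes 0.05 s, during which the arm holds its last target. There are 200 camera calls.

## Working session

There is one attempt and no reset: what is moved stays moved. The work goes in short steps, Python scripts to look and compute and a tool call to move; the robot and the scene stay as the last step left them, time stands still between calls to the robot, and variables do not carry over. Pictures are saved under pics/ and viewed, about 12 in all and at most 16, crops included, and the job is handed in when it is done.

Besides the shell and the picture viewer there is one more tool, called after "Call:" as a command line: name --argument value ..., lists and objects as JSON in quotes. servo_tool: Moves the arm, as the interface text tells. Its arguments: {"type":"object","properties":{"targets":{"type":"array","items":{"type":"array"}},"gripper":{"type":"number"}},"required":["targets"]}

```bash
mkdir -p pics; cat > h.py <<'E'
import numpy as np, cv2
from rig import telemetry, eyes, order, bot
def cap(n,f=None):
    c=eyes.capture(n)
    np.savez('cal_%s.npz'%n,K=c["intrinsics"],T=c["extrinsics"])
    if f: cv2.imwrite('pics/'+f,c["pixels"])
    return c
def p2w(n,u,v,z):
    d=np.load('cal_%s.npz'%n); r=d['T'][:3,:3]@np.linalg.solve(d['K'],[u,v,1.]); o=d['T'][:3,3]
    return o+r*(z-o[2])/r[2]
def w2p(n,p):
    d=np.load('cal_%s.npz'%n); q=d['K']@(d['T'][:3,:3].T@(np.array(p)-d['T'][:3,3])); return q[:2]/q[2]
E
python3 - <<'E'
from h import *
for n in('top','side'):
    c=cap(n,n+'0.png'); im=c['pixels']; cv2.imwrite('pics/%s0b.png'%n,cv2.resize(im,(800,600),interpolation=cv2.INTER_CUBIC))
    print(c['intrinsics'],c['extrinsics'])
print(telemetry.read_state())
E
```

```text
[[480.99725041   0.         260.64601531]
 [  0.         480.99725041 188.9064349 ]
 [  0.           0.           1.        ]] [[ 0.00314125 -0.99067065  0.1362417   0.41006237]
 [-0.99996077 -0.00424024 -0.00777706 -0.00794569]
 [ 0.00828221 -0.13621192 -0.9906451   0.97301495]
 [ 0.          0.          0.          1.        ]]
[[454.56649187   0.         252.45158803]
 [  0.         454.56649187 189.63641796]
 [  0.           0.           1.        ]] [[ 0.8619561  -0.30126294  0.40776503  0.14905606]
 [-0.50646441 -0.47530708  0.71942823 -0.66348233]
 [-0.02292346 -0.82663403 -0.56227279  0.56536471]
 [ 0.          0.          0.          1.        ]]
{'time_s': 0.1, 'joint_positions': array([ 6.48293197e+01,  3.02749096e+01,  8.21493320e+01, -2.30589553e-03,
        6.76903730e+01, -1.02264474e+01]), 'qvel': array([-0.04019273, -0.042141  , -0.1453781 ,  0.1134359 ,  0.06140699,
       -0.02455538]), 'tau': array([-3.74565043e-04, -4.40985310e+01, -1.77150875e+01,  6.34739385e-02,
        5.34393196e-02, -5.22550135e-05]), 'position': array([0.16085847, 0.60325175, 0.22165429]), 'tcp_rot': array([[-9.66181102e-01,  2.57863164e-01, -8.17105867e-04],
       [ 2.57864262e-01,  9.66179428e-01, -1.82628910e-03],
       [ 3.18538194e-04, -1.97522842e-03, -9.99997999e-01]]), 'force': array([ 0.67030104, -0.07683948, -0.21247399]), 'moment': array([ 0.00885024, -0.03205433,  0.00688821]), 'opening': 0.9987005359454445}
```

View pics/top0b.png

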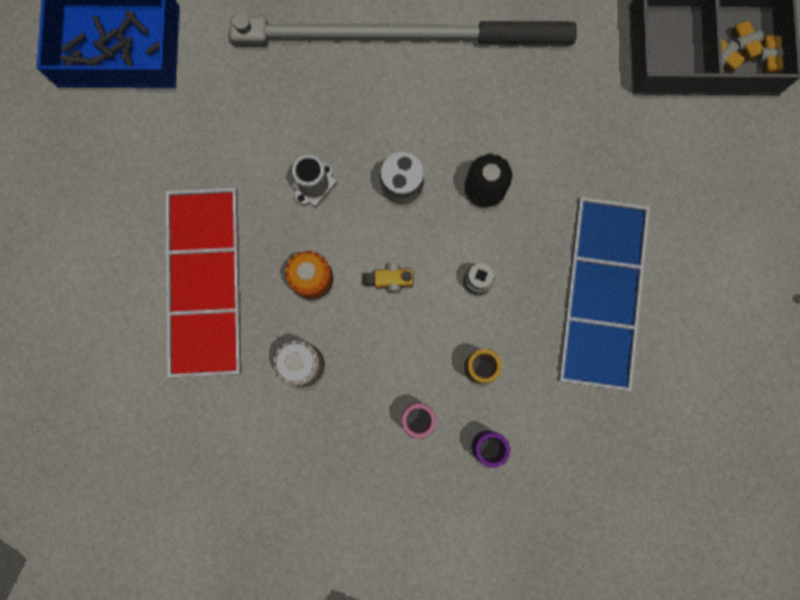

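View pics/side0b.png

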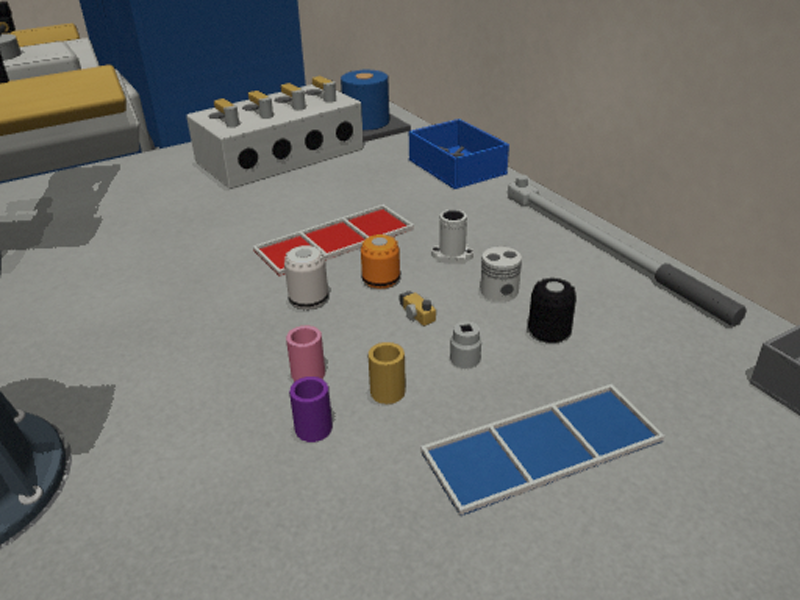

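The top picture (800x600) shows:
- **Trays:** red on the left at about (203,282), blue on the right at about (605,294).
- **Parts:** housing (309,172), piston (402,174), orange filter (307,272), white filter (297,361), black filter (488,178), rocker (390,278), socket (480,278).

Three tubes could be the bush: yellow-brass (484,366), pink (419,421) and purple (491,449). The yellow-brass one fits, since pink and purple are excluded. I'll confirm it in an enlarged crop.

```bash
python3 - <<'E'
import cv2
im=cv2.imread('pics/top0.png')
c=im[90:300,95:425]; cv2.imwrite('pics/crop1.png',cv2.resize(cv2.convertScaleAbs(c,alpha=1.3),None,fx=2.4,fy=2.4,interpolation=cv2.INTER_CUBIC))
E
```

```text
(no output)
```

View pics/crop1.png

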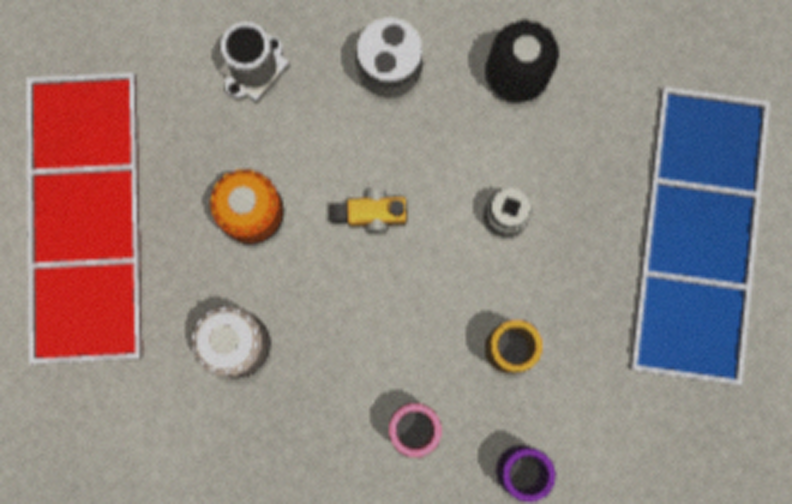

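The crop confirms the brass tube at (516,345); the others are pink (415,430) and purple (527,473). Next I'll compute positions.

```bash
python3 - <<'E'
from h import *
P=lambda x,y,z:p2w('top',95+(x+.5)/2.4-.5,90+(y+.5)/2.4-.5,z)
S=lambda x,y,z:p2w('side',(x+.5)*.64-.5,(y+.5)*.64-.5,z)
for n,t,s,z in [('white',(223,337),(306,251),.076),('orange',(242,200),(380,241),.064),('piston',(389,49),(501,257),.058),('bush',(516,345),(387,351),.06),('housing',(245,45),(453,215),.07),('black',(526,48),(555,287),.07),('socket',(511,208),(466,329),.048),('rocker',(370,210),(418,305),.02),('pink',(415,430),(306,337),.06),('purple',(527,473),(311,387),.06)]:
    print(n,P(*t,z).round(4)[:2],S(*s,z).round(4)[:2])
a,b=P(274,44,.01),P(234,88,.01);print('bolts',a,b,(a+b)/2,np.degrees(np.arctan2(*(a-b)[1::-1])))
for n,c in [('red',[(28,77),(134,74),(138,356),(31,360)]),('blue',[(665,90),(768,101),(742,380),(634,367)])]:
    w=np.array([P(*q,.009) for q in c]); m=w.mean(0); d=(w[0]+w[1]-w[2]-w[3])/2
    e=d/np.linalg.norm(d)
    print(n,m[:2].round(4),'len',np.linalg.norm(d).round(4),'wid',np.linalg.norm(w[0]+w[3]-w[1]-w[2])/2,'yaw',np.degrees(np.arctan2(d[1],d[0])).round(2))
    for k in(-.08,0,.08): print('  ',k,(m+k*e)[:2].round(4))
E
```

```text
white [0.4555 0.1205] [0.4578 0.1224]
orange [0.5652 0.1096] [0.5661 0.1102]
piston [ 0.6921 -0.0071] [ 0.6895 -0.0091]
bush [ 0.4509 -0.1083] [ 0.4523 -0.1071]
housing [0.6911 0.1092] [0.6907 0.1099]
black [ 0.6899 -0.1179] [ 0.689  -0.1189]
socket [ 0.5623 -0.1067] [ 0.5618 -0.1078]
rocker [0.5647 0.0083] [5.608e-01 3.000e-04]
pink [ 0.3845 -0.0287] [ 0.3848 -0.0338]
purple [ 0.3517 -0.1158] [ 0.3526 -0.1172]
bolts [0.71076112 0.09203489 0.01      ] [0.67163292 0.12556683 0.01      ] [0.69119702 0.10880086 0.01      ] -40.59578418338058
red [0.5617 0.2507] len 0.2414 wid 0.0895581659277548 yaw 3.01
   -0.08 [0.4818 0.2465]
   0 [0.5617 0.2507]
   0.08 [0.6416 0.2549]
blue [ 0.5488 -0.2727] len 0.2396 wid 0.0895638171727462 yaw -7.66
   -0.08 [ 0.4695 -0.262 ]
   0 [ 0.5488 -0.2727]
   0.08 [ 0.6281 -0.2834]
```

Call:
servo_tool --targets '[[[-0.04,-0.04,0],[0,0,-0.05]],[[-0.08,-0.078,0],[0,0,-0.12]],[[-0.12,-0.115,0.01],[0,0,-0.19]],[[-0.16,-0.155,0.02],[0,0,-0.261]],[[-0.2,-0.19,0.03],[0,0,-0.261]],[[-0.24,-0.23,0.04],[0,0,-0.261]],[[-0.28,-0.27,0.05],[0,0,-0.261]],[[-0.32,-0.31,0.06],[0,0,-0.261]],[[-0.36,-0.345,0.07],[0,0,-0.261]],[[-0.395,-0.375,0.08],[0,0,-0.261]],[[-0.41,-0.3895,0.09],[0,0,-0.261]],[[-0.41,-0.3895,0.09],[0,0,-0.261]]]' --gripper 0.087

```text
time_s: 1.6
position: [0.4571, 0.1206, 0.1318]
tcp_rot: [[-1.0, 0.003, -0.002], [0.003, 1.0, 0.0], [0.002, 0.0, -1.0]]
force: [-0.3, 0.1, 0.3]
opening: 1.0
```

Call:
servo_tool --targets '[[[0,0.001,0.02],[0,0,0]],[[0,0.001,0.045],[0,0,0]],[[0,0.001,0.045],[0,0,0]]]'

```text
time_s: 1.98
position: [0.4546, 0.1238, 0.0867]
tcp_rot: [[-1.0, -0.001, -0.004], [-0.001, 1.0, 0.0], [0.004, 0.0, -1.0]]
force: [-0.3, 0.3, 0.2]
opening: 1.001
```

```bash
python3 - <<'E'
from h import *
a=cap('top')['pixels'];b=cap('side')['pixels']
f=lambda i:cv2.resize(i,None,fx=2.2,fy=2.2,interpolation=cv2.INTER_CUBIC)
cv2.imwrite('pics/c2.png',np.hstack([f(a[150:330,100:280]),f(b[80:260,100:280])]))
print(telemetry.read_state()['position'])
E
```

```text
[0.45638946 0.12358807 0.08802176]
```

View pics/c2.png

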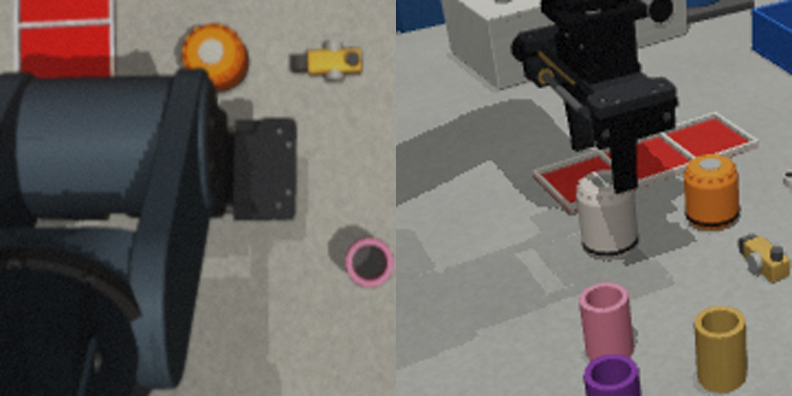

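The right-hand side view shows the fingers straddling the white filter. The measured TCP is (.456,.124,.088), so I'll go down and grip.

Call:
servo_tool --targets '[[[0,-0.002,0.02],[0,0,0]],[[0,-0.002,0.04],[0,0,0]],[[0,-0.002,0.06],[0,0,0]],[[0,-0.002,0.068],[0,0,0]],[[0,-0.002,0.068],[0,0,0]],[[0,-0.002,0.068],[0,0,0]]]'

```text
time_s: 2.82
position: [0.4574, 0.1209, 0.0203]
tcp_rot: [[-1.0, -0.0, 0.002], [-0.0, 1.0, 0.0], [-0.002, 0.0, -1.0]]
force: [-0.3, 0.1, -0.1]
opening: 1.001
```

Call:
servo_tool --targets '[[[0,0,0],[0,0,0]],[[0,0,0],[0,0,0]],[[0,0,0],[0,0,0]],[[0,0,0],[0,0,0]],[[0,0,0],[0,0,0]],[[0,0,0],[0,0,0]],[[0,0,0],[0,0,0]],[[0,0,0],[0,0,0]]]' --gripper 0.03

```text
time_s: 3.82
position: [0.4568, 0.1207, 0.0196]
tcp_rot: [[-1.0, -0.0, 0.0], [-0.0, 1.0, -0.0], [-0.0, -0.0, -1.0]]
force: [0.2, -0.8, 2.1]
opening: 0.64
```

Call:
servo_tool --targets '[[[0,0,-0.015],[0,0,0]],[[0,0,-0.04],[0,0,0]],[[0,0,-0.07],[0,0,0]],[[0,0,-0.1],[0,0,0]],[[-0.01,-0.03,-0.11],[0,0,0]],[[-0.02,-0.07,-0.11],[0,0,0.03]],[[-0.03,-0.115,-0.11],[0,0,0.06]],[[-0.04,-0.16,-0.11],[0,0,0.09]],[[-0.05,-0.205,-0.11],[0,0,0.12]],[[-0.06,-0.25,-0.11],[0,0,0.134]],[[-0.07,-0.295,-0.11],[0,0,0.134]],[[-0.08,-0.335,-0.11],[0,0,0.134]]]'

```text
time_s: 5.32
position: [0.5367, -0.2155, 0.1301]
tcp_rot: [[-0.991, 0.134, -0.0], [0.134, 0.991, 0.0], [0.0, 0.0, -1.0]]
force: [0.8, -0.0, -2.4]
opening: 0.634
```

```bash
cat > go.py <<'E'
import sys; from h import *
x,y,z,A=map(float,sys.argv[1:5])  # world target + jaw angle, deg
s=telemetry.read_state(); R=s['tcp_rot']; p=s['position']
a=np.degrees(np.arctan2(R[1,1],R[0,1])); d=(a-A+90)%180-90
print('t',s['time_s'],'pos',p.round(4),'A',a.round(2),'open mm',round(s['opening']*87,1),'shift',(R.T@(np.array([x,y,z])-p)).round(4),'wz',np.radians(d).round(4))
E
python3 go.py .5488 -.2727 .13 82.3
```

```text
t 5.325 pos [ 0.5367 -0.2155  0.1301] A 82.29 open mm 55.1 shift [-0.0196 -0.055   0.0001] wz -0.0002
```

Call:
servo_tool --targets '[[[-0.01,-0.03,0],[0,0,0]],[[-0.02,-0.055,0],[0,0,0]],[[-0.02,-0.055,0.02],[0,0,0]],[[-0.02,-0.055,0.05],[0,0,0]],[[-0.02,-0.055,0.05],[0,0,0]],[[-0.02,-0.055,0.05],[0,0,0]],[[-0.02,-0.055,0.05],[0,0,0]]]'

```text
time_s: 6.2
position: [0.5502, -0.2717, 0.0811]
tcp_rot: [[-0.991, 0.133, 0.002], [0.133, 0.991, -0.002], [-0.002, -0.001, -1.0]]
force: [0.4, 0.5, -1.8]
opening: 0.638
```

```bash
python3 - <<'E'
from h import *
a=cap('top')['pixels'];b=cap('side')['pixels']
f=lambda i:cv2.resize(i,None,fx=2.2,fy=2.2,interpolation=cv2.INTER_CUBIC)
cv2.imwrite('pics/c3.png',np.hstack([f(a[110:290,300:480]),f(b[190:370,250:430])]))
E
python3 go.py .5488 -.2727 .0236 82.3
```

```text
t 6.3 pos [ 0.55   -0.2717  0.0808] A 82.35 open mm 55.4 shift [ 0.0012 -0.0011  0.0572] wz 0.0008
```

View pics/c3.png

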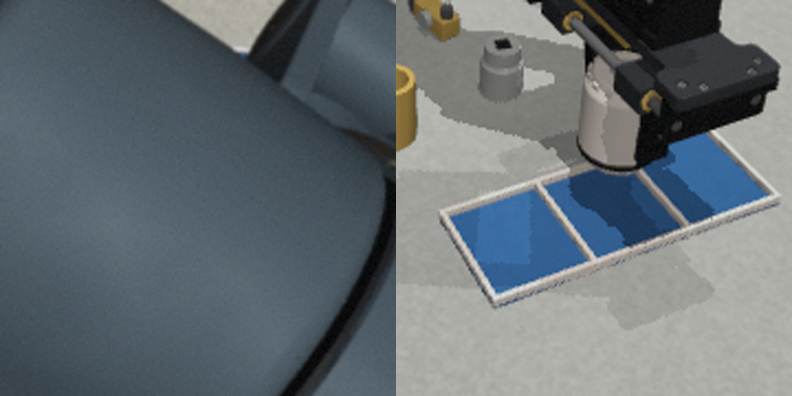

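The side view shows the filter hanging upright above the middle compartment, so I'll lower it.

Call:
servo_tool --targets '[[[0.001,-0.001,0.02],[0,0,0]],[[0.001,-0.001,0.04],[0,0,0]],[[0.001,-0.001,0.05],[0,0,0]],[[0.001,-0.001,0.055],[0,0,0]],[[0.001,-0.001,0.058],[0,0,0]],[[0.001,-0.001,0.058],[0,0,0]]]'

```text
time_s: 7.05
position: [0.5486, -0.2724, 0.0227]
tcp_rot: [[-0.991, 0.133, 0.001], [0.133, 0.991, -0.001], [-0.001, -0.0, -1.0]]
force: [-1.7, -0.5, 2.6]
opening: 0.642
```

Call:
servo_tool --targets '[[[0,0,0],[0,0,0]],[[0,0,0],[0,0,0]],[[0,0,0],[0,0,0]]]' --gripper 0.08

```text
time_s: 7.42
position: [0.5484, -0.2723, 0.0216]
tcp_rot: [[-0.991, 0.133, 0.0], [0.133, 0.991, -0.0], [-0.0, -0.0, -1.0]]
force: [-0.8, -1.2, 0.1]
opening: 0.875
```

Call:
servo_tool --targets '[[[0,0,-0.02],[0,0,0]],[[0,0,-0.05],[0,0,0]],[[0,0,-0.09],[0,0,0]],[[0,0,-0.1],[0,0,0]],[[0,0,-0.1],[0,0,0]]]'

```text
time_s: 8.05
position: [0.5486, -0.2725, 0.1227]
tcp_rot: [[-0.991, 0.133, 0.002], [0.133, 0.991, -0.001], [-0.002, -0.001, -1.0]]
force: [-0.7, -0.0, -0.0]
opening: 0.922
```

```bash
python3 go.py .691 -.008 .12 90
```

```text
t 8.05 pos [ 0.5486 -0.2725  0.1227] A 82.34 open mm 80.2 shift [-0.1058  0.2811  0.0026] wz -0.1338
```

Call:
servo_tool --targets '[[[-0.015,0.04,0],[0,0,0]],[[-0.03,0.08,0],[0,0,0]],[[-0.046,0.125,0],[0,0,0]],[[-0.062,0.17,0],[0,0,0]],[[-0.08,0.215,0],[0,0,0]],[[-0.095,0.255,0],[0,0,0]],[[-0.106,0.281,0],[0,0,0]],[[-0.106,0.281,0],[0,0,0]],[[-0.106,0.281,0.03],[0,0,0]],[[-0.106,0.281,0.05],[0,0,0]],[[-0.106,0.281,0.05],[0,0,0]],[[-0.106,0.281,0.05],[0,0,0]]]' --gripper 0.087

```text
time_s: 9.55
position: [0.691, -0.0085, 0.0718]
tcp_rot: [[-0.991, 0.134, 0.0], [0.134, 0.991, -0.0], [-0.0, -0.0, -1.0]]
force: [0.1, -0.7, 0.3]
opening: 0.998
```

```bash
python3 go.py .691 -.008 .017 82.3; python3 - <<'E'
from h import *
a=cap('top')['pixels'];b=cap('side')['pixels']
f=lambda i:cv2.resize(i,None,fx=2.2,fy=2.2,interpolation=cv2.INTER_CUBIC)
cv2.imwrite('pics/c4.png',np.hstack([f(b[90:270,230:410]),f(b[190:370,250:430])]))
E
```

```text
t 9.55 pos [ 0.691  -0.0085  0.0718] A 82.29 open mm 86.9 shift [0.0001 0.0005 0.0548] wz -0.0001
```

View pics/c4.png

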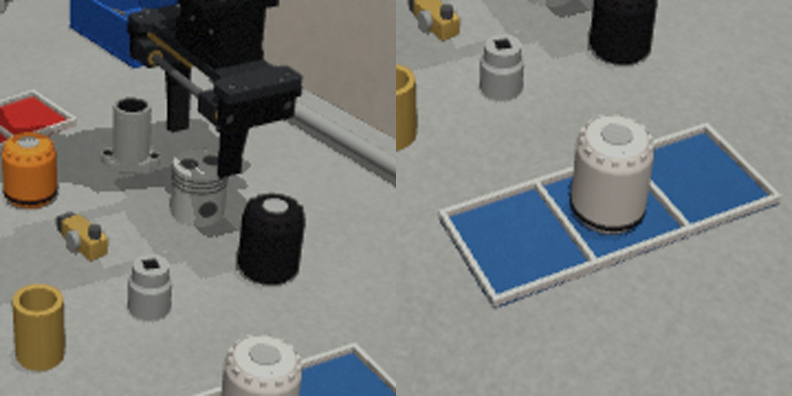

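The white filter stands in the middle blue compartment, and the fingers straddle the piston. Gripping it next.

Call:
servo_tool --targets '[[[0,0,0.02],[0,0,0]],[[0,0,0.04],[0,0,0]],[[0,0,0.055],[0,0,0]],[[0,0,0.055],[0,0,0]],[[0,0,0.055],[0,0,0]]]'

```text
time_s: 10.28
position: [0.691, -0.0079, 0.0164]
tcp_rot: [[-0.991, 0.133, 0.0], [0.133, 0.991, -0.0], [-0.0, -0.0, -1.0]]
force: [-0.1, -0.1, -0.4]
opening: 1.001
```

Call:
servo_tool --targets '[[[0,0,0],[0,0,0]],[[0,0,0],[0,0,0]],[[0,0,0],[0,0,0]],[[0,0,0],[0,0,0]],[[0,0,0],[0,0,0]],[[0,0,0],[0,0,0]],[[0,0,0],[0,0,0]],[[0,0,0],[0,0,0]]]' --gripper 0.03

```text
time_s: 11.28
position: [0.6909, -0.0076, 0.0168]
tcp_rot: [[-0.991, 0.133, 0.0], [0.133, 0.991, 0.0], [-0.0, 0.0, -1.0]]
force: [-0.1, 0.8, 2.4]
opening: 0.615
```

```bash
python3 go.py .6281 -.2834 .13 82.3
```

```text
t 11.275 pos [ 0.6909 -0.0076  0.0168] A 82.33 open mm 53.5 shift [ 0.0254 -0.2816 -0.1133] wz 0.0006
```

Call:
servo_tool --targets '[[[0,0,-0.02],[0,0,0]],[[0,0,-0.05],[0,0,0]],[[0,0,-0.08],[0,0,0]],[[0,0,-0.113],[0,0,0]],[[0.003,-0.03,-0.113],[0,0,0]],[[0.007,-0.075,-0.113],[0,0,0]],[[0.011,-0.12,-0.113],[0,0,0]],[[0.015,-0.165,-0.113],[0,0,0]],[[0.019,-0.21,-0.113],[0,0,0]],[[0.023,-0.255,-0.113],[0,0,0]],[[0.0255,-0.2815,-0.113],[0,0,0]],[[0.0255,-0.2815,-0.08],[0,0,0]]]'

```text
time_s: 12.78
position: [0.6299, -0.2878, 0.0998]
tcp_rot: [[-0.991, 0.136, 0.007], [0.136, 0.991, -0.005], [-0.008, -0.004, -1.0]]
force: [1.1, 0.7, -3.3]
opening: 0.614
```

Call:
servo_tool --targets '[[[0,0,0.02],[0,0,0]],[[0,0,0.03],[0,0,0]],[[0,0,0.03],[0,0,0]],[[0,0,0.03],[0,0,0]]]'

```text
time_s: 13.28
position: [0.6289, -0.2834, 0.0675]
tcp_rot: [[-0.991, 0.133, 0.002], [0.133, 0.991, -0.001], [-0.002, -0.001, -1.0]]
force: [-0.1, -0.4, -4.0]
opening: 0.611
```

```bash
python3 go.py .6281 -.2834 .0204 82.3
```

```text
t 13.275 pos [ 0.6289 -0.2834  0.0675] A 82.38 open mm 53.1 shift [ 0.0008 -0.0001  0.0471] wz 0.0014
```

Call:
servo_tool --targets '[[[0,0,0.02],[0,0,0]],[[0,0,0.035],[0,0,0]],[[0,0,0.043],[0,0,0]],[[0,0,0.047],[0,0,0]],[[0,0,0.048],[0,0,0]],[[0,0,0.048],[0,0,0]]]'

```text
time_s: 14.02
position: [0.6269, -0.2828, 0.0198]
tcp_rot: [[-0.991, 0.133, -0.002], [0.133, 0.991, 0.001], [0.003, 0.001, -1.0]]
force: [-5.2, 2.4, 6.2]
opening: 0.615
```

Call:
servo_tool --targets '[[[0,0,0],[0,0,0]],[[0,0,0],[0,0,0]],[[0,0,0],[0,0,0]]]' --gripper 0.08

```text
time_s: 14.4
position: [0.6286, -0.2839, 0.0187]
tcp_rot: [[-0.991, 0.133, 0.001], [0.133, 0.991, -0.001], [-0.001, -0.001, -1.0]]
force: [-0.1, 0.2, -0.6]
opening: 0.859
```

Call:
servo_tool --targets '[[[0,0,-0.02],[0,0,0]],[[0,0,-0.05],[0,0,0]],[[0,0,-0.09],[0,0,0]],[[0,0,-0.1],[0,0,0]],[[0,0,-0.1],[0,0,0]]]'

```text
time_s: 15.02
position: [0.6284, -0.2838, 0.1199]
tcp_rot: [[-0.991, 0.133, 0.002], [0.133, 0.991, -0.001], [-0.002, -0.001, -1.0]]
force: [-0.2, 0.9, -0.9]
opening: 0.919
```

```bash
python3 go.py .4515 -.1078 .12 82.3
```

```text
t 15.025 pos [ 0.6284 -0.2838  0.1199] A 82.33 open mm 79.9 shift [ 0.1988  0.1508 -0.0007] wz 0.0006
```

Call:
servo_tool --targets '[[[0.03,0.02,0],[0,0,0]],[[0.065,0.045,0],[0,0,0]],[[0.1,0.075,0],[0,0,0]],[[0.135,0.1,0],[0,0,0]],[[0.17,0.13,0],[0,0,0]],[[0.199,0.151,0],[0,0,0]],[[0.199,0.151,0.01],[0,0,0]],[[0.199,0.151,0.03],[0,0,0]],[[0.199,0.151,0.05],[0,0,0]],[[0.199,0.151,0.05],[0,0,0]],[[0.199,0.151,0.05],[0,0,0]],[[0.199,0.151,0.05],[0,0,0]]]' --gripper 0.08

```text
time_s: 16.52
position: [0.4515, -0.1076, 0.0689]
tcp_rot: [[-0.991, 0.134, 0.001], [0.134, 0.991, -0.001], [-0.001, -0.0, -1.0]]
force: [0.4, -0.2, 0.4]
opening: 0.918
```

```bash
python3 go.py .4515 -.1078 .018 82.3; python3 - <<'E'
from h import *
b=cap('side')['pixels']
f=lambda i:cv2.resize(i,None,fx=2.2,fy=2.2,interpolation=cv2.INTER_CUBIC)
cv2.imwrite('pics/c5.png',np.hstack([f(b[130:310,150:330]),f(b[190:370,250:430])]))
E
```

```text
t 16.525 pos [ 0.4515 -0.1076  0.0689] A 82.33 open mm 79.9 shift [ 0.     -0.0001  0.0509] wz 0.0005
```

View pics/c5.png

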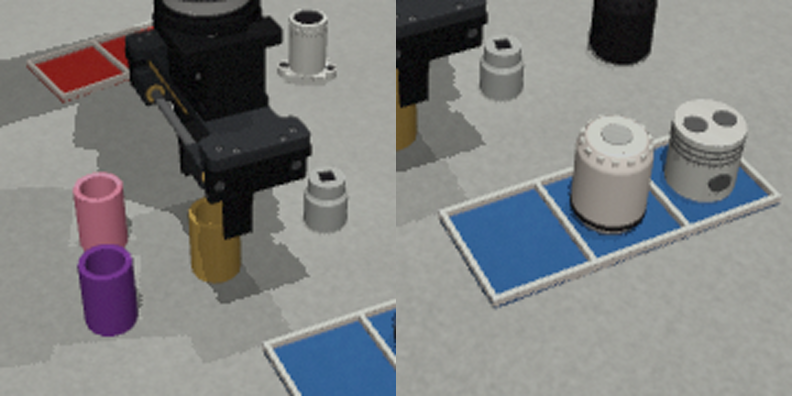

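The piston stands in its compartment, and the fingers straddle the brass bush.

Call:
servo_tool --targets '[[[0,0,0.02],[0,0,0]],[[0,0,0.04],[0,0,0]],[[0,0,0.051],[0,0,0]],[[0,0,0.051],[0,0,0]],[[0,0,0.051],[0,0,0]]]'

```text
time_s: 17.2
position: [0.4513, -0.1074, 0.018]
tcp_rot: [[-0.991, 0.133, 0.001], [0.133, 0.991, -0.0], [-0.001, -0.0, -1.0]]
force: [0.4, -0.0, -0.3]
opening: 0.918
```

Call:
servo_tool --targets '[[[0,0,0],[0,0,0]],[[0,0,0],[0,0,0]],[[0,0,0],[0,0,0]],[[0,0,0],[0,0,0]],[[0,0,0],[0,0,0]],[[0,0,0],[0,0,0]],[[0,0,0],[0,0,0]],[[0,0,0],[0,0,0]]]' --gripper 0.02

```text
time_s: 18.2
position: [0.451, -0.1074, 0.0176]
tcp_rot: [[-0.991, 0.133, 0.0], [0.133, 0.991, -0.0], [-0.0, -0.0, -1.0]]
force: [0.2, -1.8, 2.6]
opening: 0.475
```

```bash
python3 go.py .4695 -.262 .118 82.3
```

```text
t 18.2 pos [ 0.451  -0.1074  0.0176] A 82.34 open mm 41.3 shift [-0.039  -0.1508 -0.1004] wz 0.0006
```

Call:
servo_tool --targets '[[[0,0,-0.02],[0,0,0]],[[0,0,-0.05],[0,0,0]],[[0,0,-0.08],[0,0,0]],[[-0.008,-0.03,-0.09],[0,0,0]],[[-0.018,-0.07,-0.09],[0,0,0]],[[-0.028,-0.11,-0.09],[0,0,0]],[[-0.039,-0.15,-0.09],[0,0,0]],[[-0.039,-0.151,-0.08],[0,0,0]],[[-0.039,-0.151,-0.05],[0,0,0]],[[-0.039,-0.151,-0.05],[0,0,0]],[[-0.039,-0.151,-0.05],[0,0,0]],[[-0.039,-0.151,-0.05],[0,0,0]]]'

```text
time_s: 19.7
position: [0.4699, -0.262, 0.0684]
tcp_rot: [[-0.991, 0.133, 0.001], [0.133, 0.991, -0.001], [-0.001, -0.001, -1.0]]
force: [-0.4, -0.1, -1.9]
opening: 0.471
```

```bash
python3 go.py .4695 -.262 .0212 82.3
```

```text
t 19.7 pos [ 0.4699 -0.262   0.0684] A 82.37 open mm 41.0 shift [ 0.0005 -0.      0.0472] wz 0.0012
```

Call:
servo_tool --targets '[[[0,0,0.02],[0,0,0]],[[0,0,0.035],[0,0,0]],[[0,0,0.043],[0,0,0]],[[0,0,0.047],[0,0,0]],[[0,0,0.048],[0,0,0]],[[0,0,0.048],[0,0,0]]]'

```text
time_s: 20.45
position: [0.4693, -0.262, 0.0206]
tcp_rot: [[-0.991, 0.133, -0.0], [0.133, 0.991, -0.0], [-0.0, -0.0, -1.0]]
force: [-0.5, 1.1, 5.2]
opening: 0.47
```

Call:
servo_tool --targets '[[[0,0,0],[0,0,0]],[[0,0,0],[0,0,0]],[[0,0,0],[0,0,0]]]' --gripper 0.07

```text
time_s: 20.82
position: [0.4696, -0.2624, 0.0195]
tcp_rot: [[-0.991, 0.133, 0.0], [0.133, 0.991, -0.0], [-0.001, -0.0, -1.0]]
force: [-0.1, -0.0, 0.0]
opening: 0.727
```

Call:
servo_tool --targets '[[[0,0,-0.02],[0,0,0]],[[0,0,-0.05],[0,0,0]],[[0,0,-0.09],[0,0,0]],[[0,0,-0.11],[0,0,0]],[[0,0,-0.11],[0,0,0]]]'

```text
time_s: 21.45
position: [0.4704, -0.2629, 0.131]
tcp_rot: [[-0.991, 0.133, 0.003], [0.133, 0.991, -0.003], [-0.003, -0.002, -1.0]]
force: [0.1, 0.2, 0.1]
opening: 0.805
```

```bash
python3 go.py .5656 .110 .13 93
```

```text
t 21.45 pos [ 0.4704 -0.2629  0.131 ] A 82.34 open mm 70.0 shift [-4.460e-02  3.823e-01  3.000e-04] wz -0.1861
```

Call:
servo_tool --targets '[[[-0.005,0.04,0],[0,0,0]],[[-0.01,0.085,0],[0,0,-0.04]],[[-0.015,0.13,0],[0,0,-0.08]],[[-0.02,0.175,0],[0,0,-0.12]],[[-0.025,0.22,0],[0,0,-0.16]],[[-0.03,0.265,0],[0,0,-0.186]],[[-0.036,0.31,0],[0,0,-0.186]],[[-0.041,0.355,0],[0,0,-0.186]],[[-0.0446,0.382,0],[0,0,-0.186]],[[-0.0446,0.382,0.03],[0,0,-0.186]],[[-0.0446,0.382,0.055],[0,0,-0.186]],[[-0.0446,0.382,0.055],[0,0,-0.186]]]' --gripper 0.087

```text
time_s: 22.95
position: [0.5619, 0.1106, 0.0714]
tcp_rot: [[-0.999, -0.052, -0.007], [-0.052, 0.999, -0.0], [0.007, 0.0, -1.0]]
force: [-0.1, 0.6, 0.7]
opening: 0.998
```

Call:
servo_tool --targets '[[[0,0,0],[0,0,0]],[[0,0,0],[0,0,0]]]'

```text
time_s: 23.2
position: [0.5653, 0.1104, 0.0753]
tcp_rot: [[-0.999, -0.052, 0.002], [-0.052, 0.999, -0.0], [-0.002, -0.0, -1.0]]
force: [0.1, 0.2, 0.0]
opening: 1.002
```

```bash
python3 go.py .5656 .110 .018 93; python3 - <<'E'
from h import *
b=cap('side')['pixels']
f=lambda i:cv2.resize(i,None,fx=2.2,fy=2.2,interpolation=cv2.INTER_CUBIC)
cv2.imwrite('pics/c6.png',np.hstack([f(b[90:270,170:350]),f(b[190:370,250:430])]))
E
```

```text
t 23.2 pos [0.5653 0.1104 0.0753] A 92.97 open mm 87.2 shift [-0.0002 -0.0004  0.0573] wz -0.0005
```

View pics/c6.png

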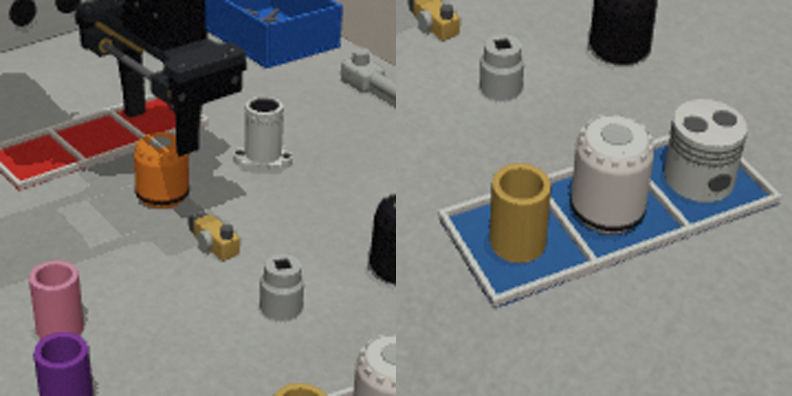

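The bush stands in the blue tray. The fingers straddle the orange filter, but the rocker is near, so I'll narrow the opening a little and go down.

Call:
servo_tool --targets '[[[0,0,0],[0,0,0]],[[0,0,0.02],[0,0,0]],[[0,0,0.04],[0,0,0]],[[0,0,0.057],[0,0,0]],[[0,0,0.057],[0,0,0]],[[0,0,0.057],[0,0,0]]]' --gripper 0.074

```text
time_s: 24.0
position: [0.565, 0.1105, 0.0179]
tcp_rot: [[-0.999, -0.052, 0.001], [-0.052, 0.999, -0.0], [-0.001, -0.0, -1.0]]
force: [0.2, -0.0, 0.1]
opening: 0.851
```

Call:
servo_tool --targets '[[[0,0,0],[0,0,0]],[[0,0,0],[0,0,0]],[[0,0,0],[0,0,0]],[[0,0,0],[0,0,0]],[[0,0,0],[0,0,0]],[[0,0,0],[0,0,0]],[[0,0,0],[0,0,0]]]' --gripper 0.03

```text
time_s: 24.88
position: [0.5649, 0.1105, 0.018]
tcp_rot: [[-0.999, -0.052, 0.001], [-0.052, 0.999, -0.0], [-0.001, -0.0, -1.0]]
force: [-0.6, -0.7, 5.7]
opening: 0.634
```

```bash
python3 go.py .5617 .2507 .07 93
```

```text
t 24.875 pos [0.5649 0.1105 0.018 ] A 93.0 open mm 55.1 shift [-0.0042  0.1402 -0.052 ] wz -0.0
```

Call:
servo_tool --targets '[[[0,0,-0.02],[0,0,0]],[[0,0,-0.05],[0,0,0]],[[0,0,-0.06],[0,0,0]],[[-0.001,0.03,-0.06],[0,0,0]],[[-0.002,0.07,-0.06],[0,0,0]],[[-0.003,0.11,-0.06],[0,0,0]],[[-0.0042,0.14,-0.06],[0,0,0]],[[-0.0042,0.14,-0.05],[0,0,0]],[[-0.0042,0.14,-0.04],[0,0,0]],[[-0.0042,0.14,-0.04],[0,0,0]],[[-0.0042,0.14,-0.04],[0,0,0]]]'

```text
time_s: 26.25
position: [0.5615, 0.2495, 0.0572]
tcp_rot: [[-0.999, -0.051, -0.001], [-0.051, 0.999, -0.0], [0.001, -0.0, -1.0]]
force: [0.8, 0.7, -1.9]
opening: 0.638
```

```bash
python3 go.py .5617 .2507 .0216 93
```

```text
t 26.25 pos [0.5615 0.2495 0.0572] A 92.91 open mm 55.5 shift [-0.0002  0.0012  0.0356] wz -0.0016
```

Call:
servo_tool --targets '[[[0,0.001,0.015],[0,0,0]],[[0,0.001,0.027],[0,0,0]],[[0,0.001,0.034],[0,0,0]],[[0,0.001,0.0365],[0,0,0]],[[0,0.001,0.0365],[0,0,0]]]'

```text
time_s: 26.88
position: [0.5615, 0.2516, 0.0212]
tcp_rot: [[-0.999, -0.052, 0.0], [-0.052, 0.999, 0.0], [-0.0, 0.0, -1.0]]
force: [-0.7, -0.1, -1.4]
opening: 0.636
```

Call:
servo_tool --targets '[[[0,0,0],[0,0,0]],[[0,0,0],[0,0,0]],[[0,0,0],[0,0,0]]]' --gripper 0.08

```text
time_s: 27.25
position: [0.5616, 0.2516, 0.0212]
tcp_rot: [[-0.999, -0.052, 0.001], [-0.052, 0.999, 0.0], [-0.001, 0.0, -1.0]]
force: [0.3, 0.1, 0.5]
opening: 0.877
```

Call:
servo_tool --targets '[[[0,0,-0.02],[0,0,0]],[[0,0,-0.05],[0,0,0]],[[0,0,-0.09],[0,0,0]],[[0,0,-0.11],[0,0,0]],[[0,0,-0.11],[0,0,0]]]'

```text
time_s: 27.88
position: [0.5631, 0.2521, 0.1343]
tcp_rot: [[-0.999, -0.052, 0.006], [-0.052, 0.999, 0.001], [-0.006, 0.001, -1.0]]
force: [0.6, 0.3, 0.1]
opening: 0.921
```

```bash
python3 go.py .691 .1093 .13 139.4
```

```text
t 27.875 pos [0.5631 0.2521 0.1343] A 93.0 open mm 80.2 shift [-0.1203 -0.1493  0.0048] wz -0.8099
```

Call:
servo_tool --targets '[[[-0.02,-0.025,0],[0,0,-0.1]],[[-0.04,-0.05,0],[0,0,-0.24]],[[-0.06,-0.075,0],[0,0,-0.38]],[[-0.08,-0.1,0],[0,0,-0.52]],[[-0.1,-0.125,0],[0,0,-0.66]],[[-0.12,-0.1493,0],[0,0,-0.77]],[[-0.12,-0.1493,0],[0,0,-0.81]],[[-0.12,-0.1493,0.02],[0,0,-0.81]],[[-0.12,-0.1493,0.05],[0,0,-0.81]],[[-0.12,-0.1493,0.05],[0,0,-0.81]],[[-0.12,-0.1493,0.05],[0,0,-0.81]],[[-0.12,-0.1493,0.05],[0,0,-0.81]]]' --gripper 0.08

```text
time_s: 29.38
position: [0.6898, 0.109, 0.0822]
tcp_rot: [[-0.651, -0.759, 0.002], [-0.759, 0.651, -0.0], [-0.001, -0.002, -1.0]]
force: [-0.3, 0.2, 0.0]
opening: 0.922
```

```bash
python3 go.py .691 .1093 .024 139.4; python3 - <<'E'
from h import *
b=cap('side')['pixels'];a=cap('top')['pixels']
f=lambda i:cv2.resize(i,None,fx=2.2,fy=2.2,interpolation=cv2.INTER_CUBIC)
cv2.imwrite('pics/c7.png',np.hstack([f(b[90:270,170:350]),f(a[80:260,90:270])]))
E
```

```text
t 29.375 pos [0.6898 0.109  0.0822] A 139.41 open mm 80.2 shift [-0.001  -0.0006  0.0582] wz 0.0002
```

View pics/c7.png

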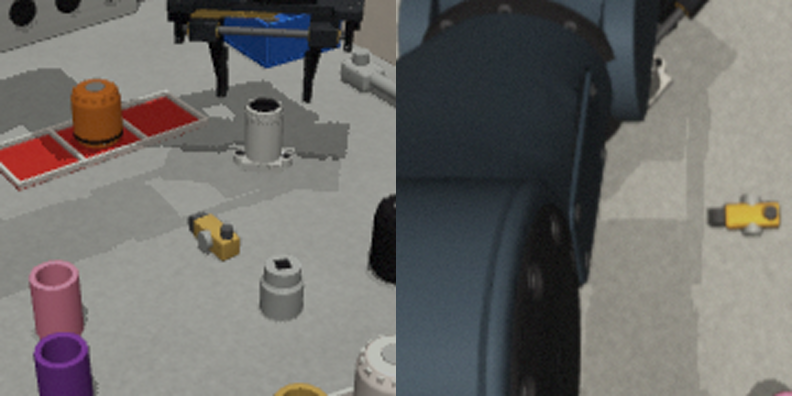

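The orange filter stands in the middle red compartment. The fingers sit either side of the housing along its flange, so I'll go down above the flange and grip the neck.

Call:
servo_tool --targets '[[[-0.001,-0.0005,0.02],[0,0,0]],[[-0.001,-0.0005,0.04],[0,0,0]],[[-0.001,-0.0005,0.058],[0,0,0]],[[-0.001,-0.0005,0.058],[0,0,0]],[[-0.001,-0.0005,0.058],[0,0,0]]]'

```text
time_s: 30.1
position: [0.6903, 0.1092, 0.0228]
tcp_rot: [[-0.651, -0.759, 0.0], [-0.759, 0.651, -0.0], [-0.0, -0.0, -1.0]]
force: [-0.5, 0.1, -0.7]
opening: 0.921
```

Call:
servo_tool --targets '[[[0,0,0],[0,0,0]],[[0,0,0],[0,0,0]],[[0,0,0],[0,0,0]],[[0,0,0],[0,0,0]],[[0,0,0],[0,0,0]],[[0,0,0],[0,0,0]],[[0,0,0],[0,0,0]],[[0,0,0],[0,0,0]]]' --gripper 0.02

```text
time_s: 31.1
position: [0.69, 0.1092, 0.0232]
tcp_rot: [[-0.651, -0.759, -0.0], [-0.759, 0.651, 0.0], [-0.0, 0.0, -1.0]]
force: [-0.7, 0.2, 0.9]
opening: 0.455
```

```bash
python3 go.py .6416 .2549 .09 93
```

```text
t 31.1 pos [0.69   0.1092 0.0232] A 139.4 open mm 39.6 shift [-0.0791  0.1316 -0.0668] wz 0.8098
```

Call:
servo_tool --targets '[[[0,0,-0.02],[0,0,0]],[[0,0,-0.05],[0,0,0]],[[-0.01,0.015,-0.067],[0,0,0.1]],[[-0.025,0.04,-0.067],[0,0,0.24]],[[-0.04,0.065,-0.067],[0,0,0.38]],[[-0.055,0.09,-0.067],[0,0,0.52]],[[-0.068,0.115,-0.067],[0,0,0.66]],[[-0.079,0.1316,-0.067],[0,0,0.77]],[[-0.079,0.1316,-0.067],[0,0,0.81]],[[-0.079,0.1316,-0.045],[0,0,0.81]],[[-0.079,0.1316,-0.045],[0,0,0.81]],[[-0.079,0.1316,-0.045],[0,0,0.81]]]'

```text
time_s: 32.6
position: [0.6418, 0.2547, 0.0688]
tcp_rot: [[-0.999, -0.052, 0.001], [-0.052, 0.999, 0.0], [-0.001, 0.0, -1.0]]
force: [0.3, -0.5, -2.4]
opening: 0.451
```

Call:
servo_tool --targets '[[[0,0,0],[0,0,0]]]'

```text
time_s: 32.72
position: [0.6423, 0.2548, 0.0691]
tcp_rot: [[-0.999, -0.052, 0.002], [-0.052, 0.999, 0.0], [-0.002, 0.0, -1.0]]
force: [0.8, -0.8, -2.4]
opening: 0.456
```

```bash
python3 go.py .6416 .2549 .0268 93; python3 - <<'E'
from h import *
b=cap('side')['pixels']
cv2.imwrite('pics/c8.png',cv2.resize(b[90:240,150:330],None,fx=3.6,fy=3.6,interpolation=cv2.INTER_CUBIC))
E
```

```text
t 32.725 pos [0.6423 0.2548 0.0691] A 92.98 open mm 39.7 shift [0.0007 0.0001 0.0423] wz -0.0004
```

View pics/c8.png

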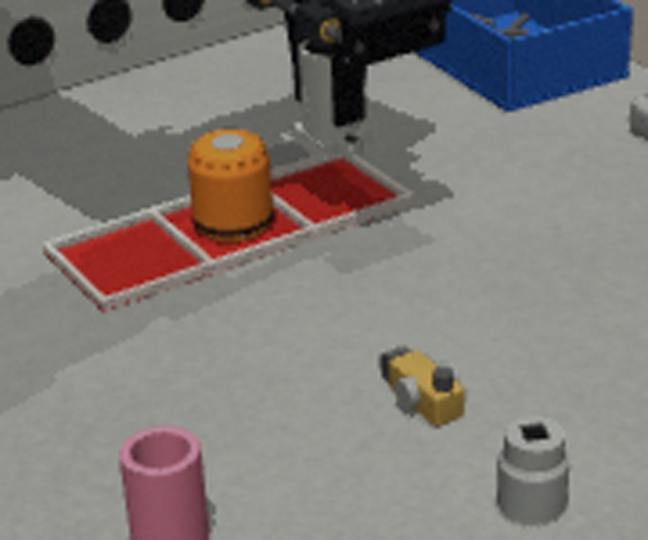

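The housing hangs over the far red compartment with its flange across the tray. Lowering it now.

Call:
servo_tool --targets '[[[0.0005,0,0.02],[0,0,0]],[[0.0005,0,0.033],[0,0,0]],[[0.0005,0,0.04],[0,0,0]],[[0.0005,0,0.043],[0,0,0]],[[0.0005,0,0.043],[0,0,0]]]'

```text
time_s: 33.4
position: [0.6396, 0.2544, 0.0261]
tcp_rot: [[-0.999, -0.052, -0.003], [-0.052, 0.999, -0.001], [0.003, -0.001, -1.0]]
force: [-4.1, -2.2, 7.4]
opening: 0.453
```

Call:
servo_tool --targets '[[[0,0,0],[0,0,0]],[[0,0,0],[0,0,0]],[[0,0,0],[0,0,0]]]' --gripper 0.07

```text
time_s: 33.78
position: [0.6414, 0.2548, 0.0249]
tcp_rot: [[-0.999, -0.052, 0.0], [-0.052, 0.999, 0.0], [-0.001, 0.0, -1.0]]
force: [0.6, 0.6, 0.5]
opening: 0.709
```

Call:
servo_tool --targets '[[[0,0,-0.02],[0,0,0]],[[0,0,-0.05],[0,0,0]],[[0,0,-0.09],[0,0,0]],[[0,0,-0.13],[0,0,0]],[[0.04,0.03,-0.15],[0,0,0]],[[0.08,0.07,-0.15],[0,0,0]],[[0.12,0.11,-0.15],[0,0,0]],[[0.17,0.15,-0.15],[0,0,0]],[[0.22,0.19,-0.15],[0,0,0]],[[0.27,0.23,-0.15],[0,0,0]],[[0.3,0.25,-0.15],[0,0,0]],[[0.3,0.25,-0.15],[0,0,0]]]'

```text
time_s: 35.28
position: [0.3257, 0.4903, 0.1765]
tcp_rot: [[-0.998, -0.057, 0.001], [-0.057, 0.998, 0.001], [-0.001, 0.001, -1.0]]
force: [0.4, -0.5, -0.8]
opening: 0.804
```

```bash
python3 - <<'E'
from h import *
b=cap('side')['pixels'];a=cap('top')['pixels']
f=lambda i,s:cv2.resize(i,None,fx=s,fy=s,interpolation=cv2.INTER_CUBIC)
cv2.imwrite('pics/c9.png',f(a[90:300,95:425],2.4)); cv2.imwrite('pics/c10.png',f(b[90:340,140:440],2.4))
print(telemetry.read_state()['position'])
E
```

```text
[0.32879431 0.48921102 0.17617991]
```

View pics/c9.png

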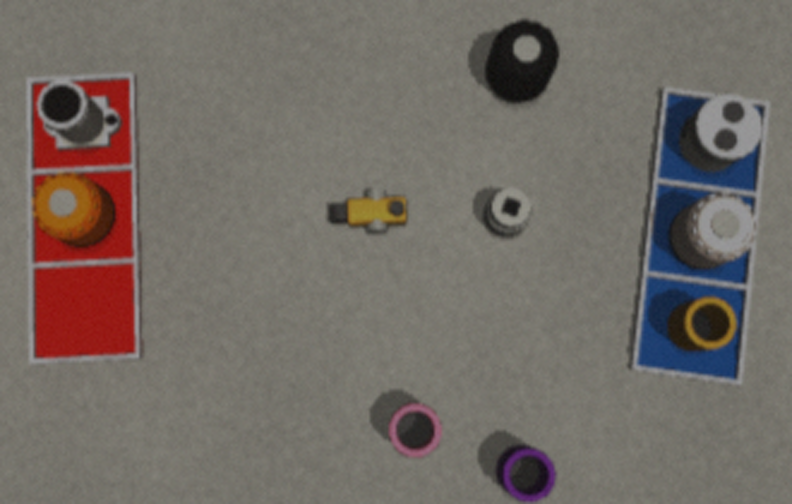

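View pics/c10.png

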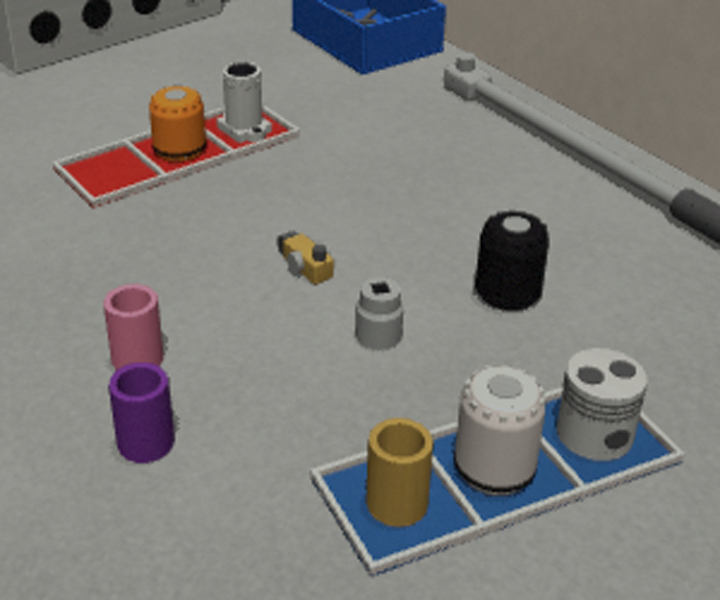

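All five parts stand upright in compartments of their own. The black filter (526,48), rocker (370,210) and socket (511,208) show at the same pixels as before. Handing in.

```bash
python3 -c "
from h import *
print(order.hand_in())"
```

```text
the job is handed in; nothing more can be done
None
```

Both kits are made up and the job is handed in, at about 35 s of the 128 s allowed. In the blue tray, the bush, white filter and piston each have their own compartment. In the red tray, the orange filter is in the middle, the housing is in the far compartment, and the near one is empty.

The last top and side pictures showed all five parts upright inside their compartments. The black filter, rocker and socket, and the pink and purple tubes, were at the same pixels as at the start. The force readings I saw stayed under about 10 N, the arm was parked clear of everything, and no check failed or disagreed.

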